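# Bolt the medicine chest shut against its seal

## Task

The medicine chest on the counter has been left open: lower its lid, then hold the lid pressed down on its rubber seal by the knob of the barrel bolt while you feel the bolt into the keeper and slide it fully home, and turn the handle down flat into its notch. The keeper's height has to be found by feel: never ram the bolt at it (it bends at 25 N). Let go, and leave the other things on the counter where they are.

Things in the scene. Friction and masses are not known exactly. Their poses are not given: they have to be found in the camera images.
- chest: white steel medicine chest, 210 deep (x) x 230 wide (y) x 90 mm high, screwed to the worktop. Origin under its centre on the worktop; x points to its back, y to its left, z up; the front (-x) faces the robot. A fixed strip of its top, 42 mm deep, top at z = 90 mm, runs along the front edge (chest x -105 to -62 mm). Three vials stand inside
- lid_hinge (a point): middle of the lid's hinge axis, which runs along chest y at chest x = +94, z = 81 mm. The lid's underside plane passes through it; the lid is 9 mm thick, 230 mm wide and reaches 154 mm from the axis (to chest x = -60 mm when down). The hinge is stiff (about 0.3 Nm) and holds the lid where it is left
- lid (a joint): angle of the lid, rad: 0 = right down, top flush with the fixed strip; positive = open. It meets a springy foam-rubber seal at 0.075 and, let go, rests there at about 0.057 to 0.070. From there it must be pressed further down: force at the knob grows about evenly from 2 N to some 20 N at 0 rad, and it springs back when let go
- lid_press (a point): point on the lid's top, 70 mm left of its middle (chest +y) and 134 mm from the hinge axis (20 mm behind the front edge): bare sheet, a good place to push the lid down from above
- bolt_slide (a joint): travel of the steel barrel bolt on the middle of the lid, m: 0 = drawn back, grows as it slides to chest -x, over the front strip. 0.020: the nose of its 9 mm rod meets the keeper; 0.028: through it; 0.036: end stop, fully home. Friction about 1.5 N. The rod's axis lies at chest y = 0, 14 mm above the lid's top
- bolt_turn (a joint): angle of the bolt's handle about the rod, rad: 0 = upright (square to the lid), positive = turned down to the right (chest -y), 1.53 = flat, end stop. A slot in the barrel keeps it upright (play 0.12 rad either way) until the bolt is within 2.5 mm of its end stop, where the notch is; once down, the bolt cannot slide back
- notch (a point): middle of the notch in the barrel's right cheek (moves with the lid), 11.5 mm long in x, into which the handle's 7 mm stem goes down; 131 mm from the hinge axis, at rod height. The barrel is 74 mm long, 23 mm high above the lid and 21 mm wide, on a base plate 36 mm wide
- knob (a point): centre of the 16 mm steel ball on the end of the bolt's handle, 36 mm from the rod's axis: 50 mm above the lid's top when upright, at chest x = -2 mm drawn back and -38 mm fully home (lid down). Turned flat it is 14 mm above the lid's top and 36 mm right of the rod. The lid can be pressed and the bolt slid and turned by it
- bolt_nose (a point): middle of the rod's flat front end (edge barely broken), on the rod's axis, 56 mm ahead of the handle; with the lid down at chest x = -58 mm drawn back and -94 mm fully home
- strike: steel strike on the fixed strip; origin at chest x = -82, y = 0, z = 90 mm, axes as the chest's; up to 35 mm high, 50 mm wide at its foot. Between its cheeks is clamped the keeper, a square loop (8 mm deep in x, 22 mm wide, bars 5 to 6 mm) with an opening 12 mm wide and 10.6 mm high for the 9 mm rod. More than 25 N bends it
- strike_top (a point): point 20 mm above the strike's origin. The keeper's height is set by hand and not measured: its opening's centre stands anywhere from 14.4 to 23.2 mm above the strip, so it meets the rod at an unknown lid angle from 0.002 to 0.052, within about 0.8 mm of height. Lid higher: the nose hits its upper bar at 0.020 travel; lower: its bottom bar
- oximeter: blue and white finger oximeter, 34 x 58 x 30 mm, right of the chest; origin under its middle; to be left where it is
- dropper_bottle: brown dropper bottle, 34 mm across, 102 mm high, left of the chest; origin under its middle; to be left where it is
- rubber_stamp: stamp with a knob handle, 24 x 48 x 67 mm, on the right; origin under its middle; to be left where it is
- plaster_tape: roll of plaster, 60 mm across, 25 mm high, on the right; origin under its middle; to be left where it is
- kidney_dish: kidney dish, 206 x 96 x 32 mm, on the left; origin under its middle; to be left where it is
- tablet_tub: white tub with screw cap, 66 mm across, 117 mm high, behind on the right; origin under its middle; to be left where it is

How it is judged:
By the outcome, as a careful person would: the job done as asked, in the order asked, and still so for the second after the job is handed in, with the robot touching nothing.
It also fails if it takes over 67 s, if anything falls off the work surface, if the arm or the gripper's body presses on something with over 40 N, if the wrist force passes 120 N, or if a joint passes its speed limit or range.

## Robot

A 6-joint arm with a two-finger parallel gripper is mounted at the origin on a cart in front of the work surface, level with it; the furniture and walls round the work are solid. World frame = base frame: x ahead of the robot, y to its left, z up, the work surface at z = 0. Lengths are in m, angles in rad, forces in N, time in s.
With the tool pointing down it reaches from about 0.325 to 0.85 m from the base axis. Payload 15.5 kg.
Tool frame: the origin (TCP) lies at the very end of the fingers, on their centre line; the grasp point (between the pads) lies 19 mm behind it; z points along the fingers, y is the line along which they close (so a half turn about z gives the same grasp; the last joint's range is limited). The gripper opens to 91 mm and grips with 3 to 60 N. Pads are 32 mm wide; open, the fingers measure 118 mm over their backs; the gripper's body (76 mm by 178 mm) begins 60 mm behind the grasp point.
Start: joints at [-1.371, 0.494, 1.345, -0, 1.302, -0.096], TCP at [0.182, -0.598, 0.214] pointing down, gripper open.
Joint ranges: [-2.91, 2.91], [-0.82, 2.16], [0.22, 2.67], [-1.22, 4.37], [0.12, 2.79], [-3.08, 3.08]. Speed limits (rad/s): [1.89, 1.89, 2.57, 3.01, 3.01, 3.01].

## Interface

Orientations are given as a rotation vector (axis times angle).
In Python, from workcell import ctrl gives the robot as it stands.
- The arm moves only by the shell command python3 -m handwheel [OPENING], which reads ROWS from standard input. ROWS is a JSON list that holds a single list of rows (three levels of brackets), with 1 to 20 rows, each of 6 numbers: dx, dy, dz in m, then a rotation vector rx, ry, rz in rad; each row is the pose to reach, as a shift and turn from the pose commanded when the command began, along the tool's axes at that moment; what a row does not reach only later rows make up. A row lasts 1/8 s, in which the tool goes at most 0.0625 m and 0.188 rad, less where a joint would pass 70% of its speed; a pose out of reach is approached as far as the arm can. OPENING is the finger opening in m, set as the command begins (- or left out keeps the last). The fingers move at their own pace and stop on an object; the grip force is fixed at half the most. Time passes only in rows, so rows that do not move let the fingers close. It prints the time, the measured TCP pose, the force, the opening and the grip force at its end. Input that does not fit is refused with a message, and nothing moves.
- ctrl.sense(): the state, without advancing time (a new reading comes with each control period).
- ctrl.get_image(name): name is "scene" or "side" or "wrist"; returns the picture (480x640x3 uint8, red, green, blue); there is no depth.
- ctrl.calibration(name): a dict with "intrinsics" (3x3 intrinsics, pixels), "extrinsics" (4x4, takes a point from camera to world coordinates); the wrist camera has in their place "mount" (4x4, takes a point from camera to tool coordinates, whose origin is the TCP and whose axes are the flange's). Camera axes: x right, y down, z forward; pixel columns grow to the right and rows downward; lengths in m; the calibration is good to about 2 mm. A picture is of the moment at which its call begins: read the wrist's pose just before it. calibration takes no time and is no camera call.
- ctrl.hand_in(): hands the job in; it is judged then, once.
The state is a dict: "clock": time; "joint_positions": joint angles; "qvel": joint speeds; "tau": joint torques, N m; "ee_pos": TCP position; "ee_rot": TCP orientation; "ft_force": force on the tool from outside, world axes, zero at the start; "ft_torque": the same for the moment, N m; "grip_width": finger opening in m; "finger_force": force on a finger pad.
Only numpy, scipy, OpenCV 4.12 (cv2) and the standard library are available. Lean on these libraries where they do the work, as an engineer would, in place of code of your own. Each camera call takes 0.05 s, during which the arm holds its last target. There are 200 camera calls.

## Working session

There is one attempt and no reset: what is moved stays moved. The work goes in short steps, Python scripts to look and compute and a shell command to move; the robot and the scene stay as the last step left them, time stands still between calls to the robot, and variables do not carry over. Pictures are saved under pics/ and viewed, at most 10 in all, crops included, and the job is handed in when it is done.

```bash
mkdir -p pics; ls
python3 - <<'E'
from workcell import ctrl
import cv2,numpy as np
np.set_printoptions(precision=4,suppress=True)
for n in("scene","side"):
    im=ctrl.get_image(n); cv2.imwrite(f"pics/{n}0.png",im[:,:,::-1]); c=ctrl.calibration(n); print(n,c["intrinsics"],c["extrinsics"])
print(ctrl.calibration("wrist")); print(ctrl.sense())
E
```

```text
pics
scene [[581.6332   0.     319.8518]
 [  0.     581.6332 244.7236]
 [  0.       0.       1.    ]] [[-0.991   0.1146 -0.0689  0.6378]
 [ 0.1336  0.822  -0.5537  0.7977]
 [-0.0068 -0.5579 -0.8299  1.4047]
 [ 0.      0.      0.      1.    ]]
side [[460.6236   0.     322.0926]
 [  0.     460.6236 238.2437]
 [  0.       0.       1.    ]] [[ 0.9715 -0.1166  0.2064  0.2759]
 [-0.236  -0.3963  0.8873 -1.1894]
 [-0.0217 -0.9107 -0.4125  0.6353]
 [ 0.      0.      0.      1.    ]]
{'intrinsics': array([[331.9085,   0.    , 319.2602],
       [  0.    , 331.9085, 242.2623],
       [  0.    ,   0.    ,   1.    ]]), 'mount': array([[ 0.0001, -0.9643, -0.2648,  0.0736],
       [ 1.    ,  0.0002, -0.0003,  0.    ],
       [ 0.0004, -0.2648,  0.9643, -0.1706],
       [ 0.    ,  0.    ,  0.    ,  1.    ]])}
{'clock': 0.1, 'joint_positions': array([-1.3715,  0.4941,  1.346 , -0.    ,  1.3025, -0.0955]), 'qvel': array([-0.0004, -0.0015, -0.0008, -0.0014, -0.0019,  0.0011]), 'tau': array([  0.0016, -88.0237, -38.2546,   0.0707,   0.0481,  -0.    ]), 'ee_pos': array([ 0.1815, -0.5977,  0.2134]), 'ee_rot': array([-3.1064, -0.4613,  0.0001]), 'ft_force': array([-0.9078, -0.2027, -0.1716]), 'ft_torque': array([-0.0003, -0.0689,  0.0169]), 'finger_force': 0.0, 'grip_width': 0.09127514533107253}
```

View pics/scene0.png

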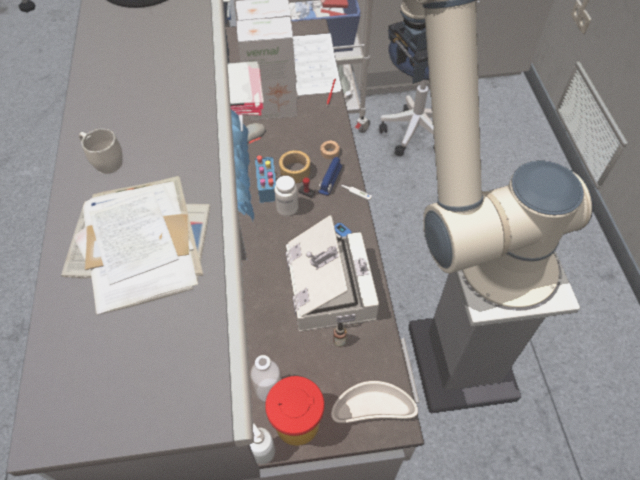

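View pics/side0.png

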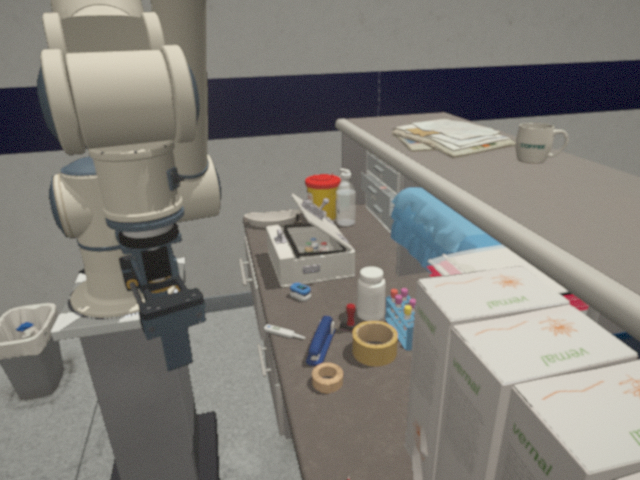

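The scene view shows the open chest: front strip about (350,235)–(378,305), lid (288,245)–(355,300), dropper bottle (340,333), oximeter (342,230). The side view shows the chest at (310,250). I'll get a rough chest position and then a closer crop.

```bash
cat > h.py <<'E'
from workcell import ctrl
import cv2,numpy as np
from scipy.spatial.transform import Rotation as R
np.set_printoptions(precision=4,suppress=True)
def cam(n,s=None):
    c=ctrl.calibration(n); K=c["intrinsics"]
    if n!="wrist": return K,c["extrinsics"]
    T=np.eye(4);T[:3,:3]=R.from_rotvec(s["ee_rot"]).as_matrix();T[:3,3]=s["ee_pos"]
    return K,T@c["mount"]
def ray(KE,p):
    K,E=KE; d=E[:3,:3]@np.linalg.solve(K,[p[0],p[1],1.]); return E[:3,3],d/np.linalg.norm(d)
def plane(KE,p,z):
    o,d=ray(KE,p); return o+d*(z-o[2])/d[2]
def tri(*rays):
    A=sum(np.eye(3)-np.outer(d,d) for o,d in rays); b=sum((np.eye(3)-np.outer(d,d))@o for o,d in rays)
    x=np.linalg.solve(A,b); return x,[np.linalg.norm(np.cross(x-o,d)) for o,d in rays]
def proj(KE,X):
    K,E=KE; c=E[:3,:3].T@(np.asarray(X)-E[:3,3]); u=K@c; return u[:2]/u[2]
def tool(s,X):  # world point in tool axes
    return R.from_rotvec(s["ee_rot"]).inv().apply(np.asarray(X)-s["ee_pos"])
E
python3 - <<'E'
from h import *
a=cv2.imread("pics/scene0.png")[210:350,260:410]; b=cv2.imread("pics/side0.png")[180:310,230:380]
a=cv2.resize(a,(400,373),interpolation=2);b=cv2.resize(b,(400,347),interpolation=2)
o=np.zeros((373,800,3),np.uint8);o[:,:400]=a;o[:347,400:]=b;cv2.imwrite("pics/c0.png",o)
K=cam("scene")
for p in[(367,233),(379,302)]:print(plane(K,p,.09))
E
```

```text
[ 0.3945 -0.1     0.09  ]
[0.4026 0.1161 0.09  ]
```

View pics/c0.png

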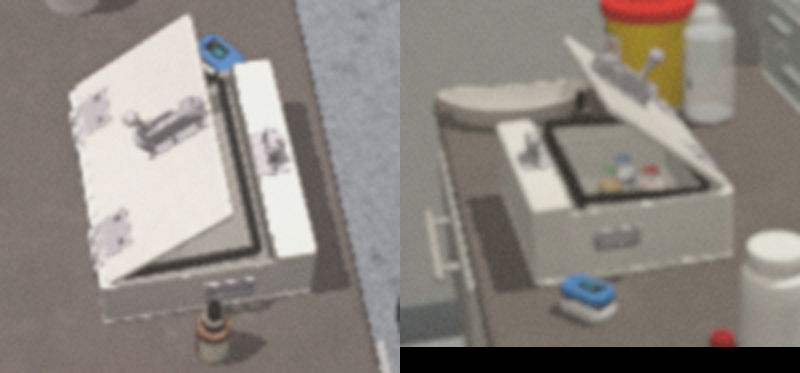

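The crop shows strip corners at scene pixels (361,233), (378.5,304), (348.5,234) and (364,305.6). The lid is open, with its free edge from (331,215) to (347,289.5) and its hinge end from (286,245) to (299,315).

Run:
```python
from h import *
K=cam("scene")
P={k:plane(K,p,.09) for k,p in dict(fr=(361.2,233.2),fl=(378.5,303.7),br=(348.5,234.4),bl=(364.2,305.6)).items()}
print(P); d=P["fl"]-P["fr"]; print(np.linalg.norm(d), np.degrees(np.arctan2(-d[0],d[1])))
S=cam("side")
# side crop scale 400/150
q=lambda x,y:(230+(x-400)/2.6667,180+y/2.6667)
print("edge right",tri(ray(K,(331.2,215.2)),ray(S,q(566,38))))
print("hinge R",tri(ray(K,(286.2,244.9)),ray(S,q(730,186))))
print("fr",tri(ray(K,(361.2,233.2)),ray(S,q(533,207))))
s=ctrl.sense();print(R.from_rotvec(s["ee_rot"]).as_matrix())
```

```text
{'fr': array([ 0.4105, -0.1016,  0.09  ]), 'fl': array([0.4048, 0.1207, 0.09  ]), 'br': array([ 0.4458, -0.1024,  0.09  ]), 'bl': array([0.4418, 0.1211, 0.09  ])}
0.22235695750126908 1.47262138289958
edge right (array([ 0.4821, -0.0572,  0.2441]), [np.float64(0.019764891993839753), np.float64(0.019764891993839847)])
hinge R (array([ 0.619 , -0.0972,  0.0814]), [np.float64(0.000324671244080566), np.float64(0.0003246712440805592)])
fr (array([ 0.4116, -0.1025,  0.0888]), [np.float64(0.0013147987232515945), np.float64(0.0013147987232516344)])
[[ 0.9569  0.2906 -0.0002]
 [ 0.2906 -0.9569  0.0011]
 [ 0.0001 -0.0011 -1.    ]]
```

```bash
cat > shot.py <<'E'
from h import *
import sys,pickle
s=ctrl.sense(); im=ctrl.get_image("wrist"); n=sys.argv[1]
cv2.imwrite(f"pics/{n}.png",im[:,:,::-1]); pickle.dump({k:s[k] for k in("ee_pos","ee_rot")},open(f"{n}.pkl","wb")); print(s["clock"],s["ee_pos"],s["joint_positions"])
E
echo '[[[0.05,-0.03,-0.08,0,0,0],[0.05,-0.03,-0.16,0,0,-0.15],[0.46,-0.517,-0.167,0,0,-1.301],[0.46,-0.517,-0.167,0,0,-1.301],[0.46,-0.517,-0.167,0,0,-1.301],[0.46,-0.517,-0.167,0,0,-1.301],[0.46,-0.517,-0.167,0,0,-1.301],[0.46,-0.517,-0.167,0,0,-1.301],[0.46,-0.517,-0.167,0,0,-1.301],[0.46,-0.517,-0.167,0,0,-1.301],[0.46,-0.517,-0.167,0,0,-1.301],[0.46,-0.517,-0.167,0,0,-1.301],[0.46,-0.517,-0.167,0,0,-1.301],[0.46,-0.517,-0.167,0,0,-1.301],[0.46,-0.517,-0.167,0,0,-1.301]]]' | python3 -m handwheel 0 && python3 shot.py w1
```

```text
clock: 1.98
ee_pos: [0.4712, 0.0297, 0.3807]
ee_rot: [-2.193, -2.249, 0.001]
ft_force: [0.6, -0.3, 0.1]
grip_width: 0.0005
finger_force: 0.0
1.975 [0.4712 0.0297 0.3807] [-0.0633  0.1396  1.4217 -0.0003  1.5809 -0.0882]
```

View pics/w1.png

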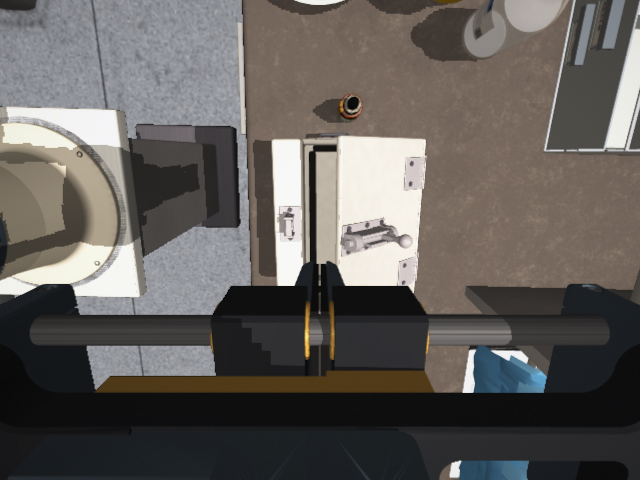

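Wrist view: strip corners at (272,139) and (301,138), lid free edge at column 338, hinge at column 425. The strike is at (289,222), the knob at (404,241) and the bolt nose near (343,240). I'll take a second view from 0.1 m to the right.

```bash
echo '[[[-0.1,0.0,0,0,0,0],[-0.1,0.0,0,0,0,0],[-0.1,0.0,0,0,0,0]]]' | python3 -m handwheel && python3 shot.py w2
```

```text
clock: 2.4
ee_pos: [0.4735, -0.0727, 0.3808]
ee_rot: [2.199, 2.244, -0.001]
ft_force: [-0.7, 0.7, -1.4]
grip_width: 0.0003
finger_force: 0.0
2.4 [ 0.4735 -0.0727  0.3808] [-0.2767  0.1507  1.4079 -0.0005  1.5832 -0.2971]
```

View pics/w2.png

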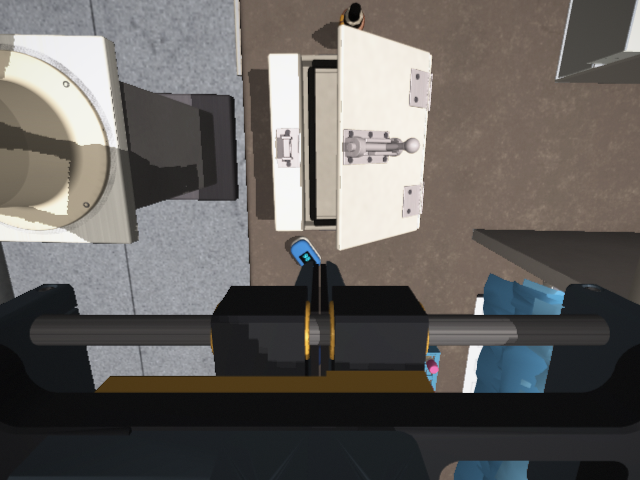

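The second view shows the whole chest: strip corners (268,54), (301,54), (275,231) and (305,230). The lid corners are free edge (340,25), (338,249) and hinge end (432,52), (420,229). The knob is at (412,146), the strike at (286,147) and the oximeter at (304,250).

Run:
```python
from h import *
import pickle
C={n:cam("wrist",pickle.load(open(n+".pkl","rb"))) for n in("w1","w2")}
for k,a,b in[("knob",(404,241),(412,146)),("fl",(272,139),(268,54)),("lidL",(339,136.5),(340,25)),("hingeL",(425,139),(432,52)),("strike",(289,222),(286,147)),("nose",(344,241),(349,147))]:
    print(k,*tri(ray(C["w1"],a),ray(C["w2"],b)))
w=C["w2"]; p=[plane(w,q,.09) for q in((268,54),(301,54),(275,231),(305,230))]; print(np.array(p))
for d in(p[0]-p[2],p[1]-p[3]): print(np.linalg.norm(d),np.arctan2(-d[0],d[1]))
```

```text
knob [0.5669 0.0088 0.1902] [np.float64(0.000773336022854398), np.float64(0.0007733360228542852)]
fl [0.4043 0.1181 0.0855] [np.float64(0.0002288722802501433), np.float64(0.0002288722802500372)]
lidL [0.4885 0.1194 0.187 ] [np.float64(1.674144765091296e-05), np.float64(1.6741447650825782e-05)]
hingeL [0.608  0.123  0.0916] [np.float64(0.00033611056498386653), np.float64(0.00033611056498382576)]
strike [0.4271 0.006  0.0896] [np.float64(0.0006608368050259592), np.float64(0.0006608368050260593)]
nose [0.5004 0.0065 0.188 ] [np.float64(0.0017067761652958412), np.float64(0.001706776165295934)]
[[ 0.4047  0.117   0.09  ]
 [ 0.4458  0.1179  0.09  ]
 [ 0.41   -0.1097  0.09  ]
 [ 0.4528 -0.1074  0.09  ]]
0.2267755117944984 0.023621991388928416
0.2253300466458053 0.03127481092011561
```

```bash
echo '[[[0.148,0.0485,0.08,0,0,0],[0.148,0.0485,0.08,0,0,0],[0.148,0.0485,0.08,0,0,0],[0.148,0.0485,0.175,0,0,0],[0.148,0.0485,0.175,0,0,0],[0.148,0.0485,0.175,0,0,0],[0.148,0.0485,0.175,0,0,0]]]' | python3 -m handwheel
```

```text
clock: 3.32
ee_pos: [0.5195, 0.0797, 0.2074]
ee_rot: [2.193, 2.248, 0.002]
ft_force: [-0.6, -0.3, -0.3]
grip_width: 0.0001
finger_force: 0.0
```

```bash
echo '[[[0,0,0.012,0,0,0],[0,0,0.024,0,0,0],[0,-0.005,0.034,0,0,0],[0,-0.010,0.042,0,0,0],[0,-0.0185,0.051,0,0,0],[0,-0.024,0.060,0,0,0],[0,-0.0285,0.070,0,0,0]]]' | python3 -m handwheel; echo '[[[0,-0.003,0.01,0,0,0],[0,-0.006,0.019,0,0,0],[0,-0.009,0.029,0,0,0],[0,-0.011,0.036,0,0,0],[0,-0.011,0.039,0,0,0],[0,-0.011,0.039,0,0,0]]]' | python3 -m handwheel
```

```text
clock: 4.2
ee_pos: [0.4898, 0.0788, 0.1354]
ee_rot: [-2.193, -2.249, 0.0]
ft_force: [-0.6, 0.9, 1.6]
grip_width: 0.0006
finger_force: 0.5
clock: 4.95
ee_pos: [0.4789, 0.0785, 0.0967]
ee_rot: [-2.193, -2.248, 0.001]
ft_force: [-2.2, -0.4, 2.5]
grip_width: 0.0003
finger_force: 1.5
```

```bash
echo '[[[0,0,-0.06,0,0,0],[0,0,-0.105,0,0,0],[-0.06,0.0,-0.105,0,0,0],[-0.11,0.0,-0.105,0,0,0],[-0.11,0.0,-0.105,0,0,0],[-0.11,0.0,-0.105,0,0,0]]]' | python3 -m handwheel && python3 shot.py w3;  echo '[[[-0.05,0.0,0,0,0,0],[-0.05,0.0,0,0,0,0],[-0.05,0.0,0,0,0,0]]]' | python3 -m handwheel && python3 shot.py w4
python3 - <<'E'
import cv2,numpy as np
a=cv2.imread("pics/w3.png")[0:300,200:500];b=cv2.imread("pics/w4.png")[0:300,200:500]
cv2.imwrite("pics/c34.png",cv2.resize(np.hstack([a,b]),(800,400),interpolation=2))
E
```

```text
clock: 5.7
ee_pos: [0.482, -0.0313, 0.2019]
ee_rot: [-2.194, -2.248, -0.0]
ft_force: [0.6, 0.0, 0.3]
grip_width: 0.0002
finger_force: 0.0
5.7 [ 0.482  -0.0313  0.2019] [-0.1887  0.3097  1.7013  0.0003  1.1308 -0.213 ]
clock: 6.12
ee_pos: [0.4833, -0.0805, 0.2018]
ee_rot: [-2.193, -2.249, -0.0]
ft_force: [0.3, 0.4, -0.6]
grip_width: 0.0007
finger_force: 0.0
6.125 [ 0.4833 -0.0805  0.2018] [-0.2872  0.3193  1.6859  0.0003  1.1367 -0.3129]
```

View pics/c34.png

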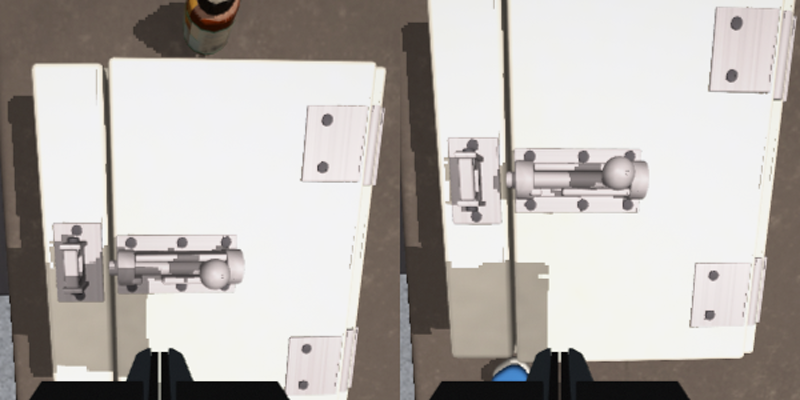

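The lid is now down on its seal. The knob is at w3 (361,205.5) and w4 (364,129), the nose near (282,199.5) and (281,135), and the strike at w3 (255,196).

Run:
```python
from h import *
import pickle
C={n:cam("wrist",pickle.load(open(n+".pkl","rb"))) for n in("w3","w4")}
for k,a,b in[("knob",(361.2,205.5),(364.2,129)),("nose",(282.5,199.5),(281,135)),("lid front L/strike foot L corner",(240,167.5),(237,103.5)),("strike foot R",(242,226),(239,167))]:
    print(k,*tri(ray(C["w3"],a),ray(C["w4"],b)))
for n,a in(("w3",(361.2,205.5)),("w4",(364.2,129))): print(plane(C[n],a,.145))
s=ctrl.sense(); print(R.from_rotvec(s["ee_rot"]).as_matrix())
```

```text
knob [0.5085 0.0084 0.1489] [np.float64(9.150178628682581e-05), np.float64(9.150178628676233e-05)]
nose [0.4507 0.0051 0.1067] [np.float64(0.000112040412079338), np.float64(0.00011204041207937562)]
lid front L/strike foot L corner [0.4142 0.0285 0.091 ] [np.float64(0.0003145034801418367), np.float64(0.0003145034801418123)]
strike foot R [ 0.4148 -0.0202  0.0947] [np.float64(0.00026803278216154546), np.float64(0.00026803278216156124)]
[0.5089 0.0078 0.145 ]
[0.5091 0.0086 0.145 ]
[[-0.0261  0.9997 -0.0004]
 [ 0.9997  0.0261  0.0004]
 [ 0.0004 -0.0004 -1.    ]]
```

```bash
echo '[[[0.04,0.028,0,0,0,0],[0.0878,0.028,0,0,0,0],[0.0878,0.028,0,0,0,0],[0.0878,0.028,0,0,0,0],[0.0878,0.028,0.02,0,0,0],[0.0878,0.028,0.04,0,0,0],[0.0878,0.028,0.055,0,0,0],[0.0878,0.028,0.065,0,0,0],[0.0878,0.028,0.065,0,0,0]]]' | python3 -m handwheel 0.05; echo '[[[0,0,0,0,0,0],[0,0,0,0,0,0],[0,0,0,0,0,0]]]' | python3 -m handwheel 0.012; python3 shot.py w5
python3 - <<'E'
import cv2
a=cv2.imread("pics/w5.png")[120:340,200:440]
cv2.imwrite("pics/c5.png",cv2.resize(a,None,fx=2.5,fy=2.5,interpolation=2))
E
```

```text
clock: 7.3
ee_pos: [0.5088, 0.0067, 0.1365]
ee_rot: [-2.194, -2.248, 0.001]
ft_force: [0.1, 0.6, 0.2]
grip_width: 0.0498
finger_force: 0.0
clock: 7.68
ee_pos: [0.5093, 0.007, 0.1373]
ee_rot: [2.193, 2.249, 0.001]
ft_force: [0.4, 0.5, 0.1]
grip_width: 0.0227
finger_force: 0.0
7.675 [0.5093 0.007  0.1373] [-0.1035  0.4298  1.7208 -0.      0.9904 -0.1285]
```

View pics/c5.png

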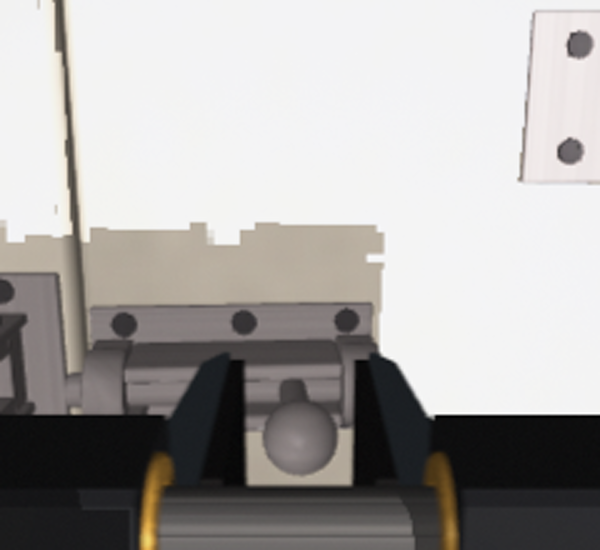

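The knob sits centred between the fingers at crop (300,437). I'll close on it.

```bash
echo '[[[0,0,0,0,0,0],[0,0,0,0,0,0],[0,0,0,0,0,0],[0,0,0,0,0,0]]]' | python3 -m handwheel 0.0; echo '[[[0,-0.003,0,0,0,0],[0,-0.006,0,0,0,0],[0,-0.006,0,0,0,0]]]' | python3 -m handwheel
```

```text
clock: 8.22
ee_pos: [0.5093, 0.007, 0.137]
ee_rot: [2.193, 2.249, 0.0]
ft_force: [0.1, 0.2, 2.0]
grip_width: 0.0139
finger_force: 30.0
clock: 8.6
ee_pos: [0.5028, 0.0069, 0.137]
ee_rot: [-2.193, -2.249, 0.0]
ft_force: [-1.8, 1.1, 6.2]
grip_width: 0.014
finger_force: 30.0
```

```bash
echo '[[[0,0,0,0,0,0],[0,0,0,0,0,0]]]' | python3 -m handwheel; echo '[[[0,-0.003,0,0,0,0],[0,-0.006,0,0,0,0],[0,-0.009,0,0,0,0],[0,-0.009,0,0,0,0]]]' | python3 -m handwheel
```

```text
clock: 8.85
ee_pos: [0.5028, 0.0069, 0.1369]
ee_rot: [-2.193, -2.249, 0.001]
ft_force: [0.2, 0.4, 6.5]
grip_width: 0.0135
finger_force: 30.0
clock: 9.35
ee_pos: [0.4938, 0.0067, 0.137]
ee_rot: [-2.193, -2.249, 0.0]
ft_force: [-0.3, 0.9, 6.6]
grip_width: 0.0137
finger_force: 30.0
```

```bash
echo '[[[0,-0.0015,0,0,0,0],[0,-0.003,0,0,0,0],[0,-0.003,0,0,0,0]]]' | python3 -m handwheel; echo '[[[0,-0.0005,0,0,0,0],[0,-0.0008,0,0,0,0],[0,-0.0008,0,0,0,0]]]' | python3 -m handwheel
```

```text
clock: 9.72
ee_pos: [0.4914, 0.0066, 0.1371]
ee_rot: [2.193, 2.249, 0.001]
ft_force: [2.2, 0.4, 6.5]
grip_width: 0.0136
finger_force: 30.0
clock: 10.1
ee_pos: [0.4913, 0.0065, 0.1372]
ee_rot: [2.193, 2.248, 0.002]
ft_force: [6.8, 0.3, 3.9]
grip_width: 0.0142
finger_force: 30.0
```

```bash
echo '[[[0,-0.0005,0,0,0,0],[0,-0.0008,0,0,0,0],[0,-0.0008,0,0,0,0]]]' | python3 -m handwheel
```

```text
clock: 10.48
ee_pos: [0.4911, 0.0065, 0.1373]
ee_rot: [2.192, 2.247, 0.003]
ft_force: [9.0, 0.8, 2.1]
grip_width: 0.0138
finger_force: 30.0
```

```bash
cat > /tmp/x.sh <<'E'
grep -E "clock|ee_pos|ft_f"
E
echo '[[[0,-0.0002,0.0005,0,0,0],[0,-0.0004,0.001,0,0,0],[0,-0.0004,0.001,0,0,0]]]' | python3 -m handwheel|sh /tmp/x.sh;echo '[[[0,-0.0001,0.0005,0,0,0],[0,-0.0001,0.0005,0,0,0]]]' | python3 -m handwheel|sh /tmp/x.sh
```

```text
clock: 10.85
ee_pos: [0.4911, 0.0064, 0.1368]
ft_force: [8.0, 1.7, 12.1]
clock: 11.1
ee_pos: [0.4911, 0.0064, 0.1364]
ft_force: [7.0, 0.9, 12.5]
```

```bash
echo '[[[0,-0.0003,0.0006,0,0,0],[0,-0.0003,0.0006,0,0,0]]]' | python3 -m handwheel|sh /tmp/x.sh;echo '[[[0,-0.0002,0.0006,0,0,0],[0,-0.0002,0.0006,0,0,0]]]' | python3 -m handwheel|sh /tmp/x.sh;echo '[[[0,-0.0002,0.0006,0,0,0],[0,-0.0002,0.0006,0,0,0]]]' | python3 -m handwheel|sh /tmp/x.sh
```

```text
clock: 11.35
ee_pos: [0.4908, 0.0064, 0.1358]
ft_force: [8.0, 1.9, 12.7]
clock: 11.6
ee_pos: [0.4903, 0.0064, 0.1352]
ft_force: [5.2, 0.3, 12.3]
clock: 11.85
ee_pos: [0.489, 0.0065, 0.1342]
ft_force: [1.5, 0.2, 13.7]
```

```bash
echo '[[[0,-0.0008,0,0,0,0],[0,-0.0014,0,0,0,0],[0,-0.0014,0,0,0,0]]]' | python3 -m handwheel|sh /tmp/x.sh
```

```text
clock: 12.22
ee_pos: [0.4875, 0.0064, 0.1342]
ft_force: [1.3, 1.0, 13.6]
```

```bash
echo '[[[0,-0.001,0,0,0,0],[0,-0.002,0,0,0,0],[0,-0.003,-0.0001,0,0,0],[0,-0.003,-0.0001,0,0,0]]]' | python3 -m handwheel|sh /tmp/x.sh;echo '[[[0,-0.001,0,0,0,0],[0,-0.002,-0.0001,0,0,0],[0,-0.003,-0.0001,0,0,0],[0,-0.003,-0.0001,0,0,0]]]' | python3 -m handwheel|sh /tmp/x.sh
```

```text
clock: 12.72
ee_pos: [0.4844, 0.0063, 0.1343]
ft_force: [1.8, 0.1, 12.6]
clock: 13.22
ee_pos: [0.4814, 0.0063, 0.1343]
ft_force: [1.5, 0.6, 13.1]
```

```bash
echo '[[[0,-0.001,0,0,0,0],[0,-0.002,0,0,0,0],[0,-0.003,-0.0001,0,0,0],[0,-0.003,-0.0001,0,0,0]]]' | python3 -m handwheel|sh /tmp/x.sh;echo '[[[0,-0.001,0,0,0,0],[0,-0.002,-0.0001,0,0,0],[0,-0.0025,-0.0001,0,0,0],[0,-0.0025,-0.0001,0,0,0]]]' | python3 -m handwheel|sh /tmp/x.sh
```

```text
clock: 13.72
ee_pos: [0.4784, 0.0062, 0.1344]
ft_force: [1.0, 0.6, 12.5]
clock: 14.22
ee_pos: [0.4759, 0.0061, 0.1345]
ft_force: [1.5, 0.2, 12.0]
```

```bash
echo '[[[0,-0.0007,0,0,0,0],[0,-0.0014,0,0,0,0],[0,-0.0014,0,0,0,0]]]' | python3 -m handwheel|sh /tmp/x.sh
```

```text
clock: 14.6
ee_pos: [0.4754, 0.0061, 0.1346]
ft_force: [5.6, 0.3, 8.7]
```

```bash
echo '[[[-0.0045,0.0004,0.0003,0,0,0],[-0.0089,0.0004,0.0011,0,0,0],[-0.0089,0.0004,0.0011,0,0,0]]]' | python3 -m handwheel|sh /tmp/x.sh;echo '[[[-0.0042,0,0.0015,0,0,0],[-0.0084,0,0.0033,0,0,0],[-0.0084,0,0.0033,0,0,0]]]' | python3 -m handwheel|sh /tmp/x.sh
```

```text
clock: 14.98
ee_pos: [0.4755, -0.0029, 0.1332]
ft_force: [5.2, 1.1, 5.1]
clock: 15.35
ee_pos: [0.4758, -0.0113, 0.1298]
ft_force: [6.8, 0.3, 2.8]
```

```bash
echo '[[[-0.0036,0.0002,0.0025,0,0,0],[-0.0072,0.0004,0.0053,0,0,0],[-0.0101,0.0004,0.0086,0,0,0],[-0.0130,0.0004,0.0121,0,0,0],[-0.0130,0.0004,0.0121,0,0,0]]]' | python3 -m handwheel|sh /tmp/x.sh;echo '[[[-0.002,0,0.004,0,0,0],[-0.0039,0,0.0081,0,0,0],[-0.005,0,0.0120,0,0,0],[-0.0054,0,0.0152,0,0,0],[-0.0054,0,0.0152,0,0,0]]]' | python3 -m handwheel|sh /tmp/x.sh
```

```text
clock: 15.98
ee_pos: [0.4759, -0.0243, 0.1175]
ft_force: [4.5, -0.5, 2.3]
clock: 16.6
ee_pos: [0.4757, -0.0297, 0.1023]
ft_force: [2.0, -3.7, 3.3]
```

```bash
echo '[[[-0.0002,0,0.0015,0,0,0],[-0.0002,0,0.003,0,0,0],[-0.0002,0,0.003,0,0,0]]]' | python3 -m handwheel|sh /tmp/x.sh;echo '[[[0,0,0.001,0,0,0],[0,0,0.0015,0,0,0],[0,0,0.0015,0,0,0]]]' | python3 -m handwheel|sh /tmp/x.sh
```

```text
clock: 16.98
ee_pos: [0.4756, -0.0298, 0.0993]
ft_force: [1.7, -4.4, 3.6]
clock: 17.35
ee_pos: [0.4756, -0.0298, 0.0978]
ft_force: [0.6, -4.7, 3.9]
```

```bash
echo '[[[-0.0006,0,0.001,0,0,0],[-0.0006,0,0.0015,0,0,0],[-0.0006,0,0.0015,0,0,0]]]' | python3 -m handwheel|sh /tmp/x.sh;echo '[[[0,0,0.001,0,0,0],[0,0,0.001,0,0,0]]]' | python3 -m handwheel|sh /tmp/x.sh
```

```text
clock: 17.73
ee_pos: [0.4756, -0.0302, 0.0962]
ft_force: [0.9, 0.6, 2.5]
clock: 17.98
ee_pos: [0.4756, -0.0303, 0.0952]
ft_force: [1.0, -1.5, 3.1]
```

```bash
echo '[[[0,0,0.001,0,0,0],[0,0,0.0012,0,0,0],[0,0,0.0012,0,0,0]]]' | python3 -m handwheel; python3 shot.py w6
python3 - <<'E'
import cv2
a=cv2.imread("pics/w6.png")[120:340,200:440]
cv2.imwrite("pics/c6.png",cv2.resize(a,None,fx=2.5,fy=2.5,interpolation=2))
E
```

```text
clock: 18.35
ee_pos: [0.4756, -0.0303, 0.0943]
ee_rot: [-2.193, -2.249, 0.0]
ft_force: [-0.8, -2.0, 9.0]
grip_width: 0.0137
finger_force: 32.9
18.35 [ 0.4756 -0.0303  0.0943] [-0.189   0.4604  1.8407 -0.0001  0.8405 -0.2139]
```

View pics/c6.png

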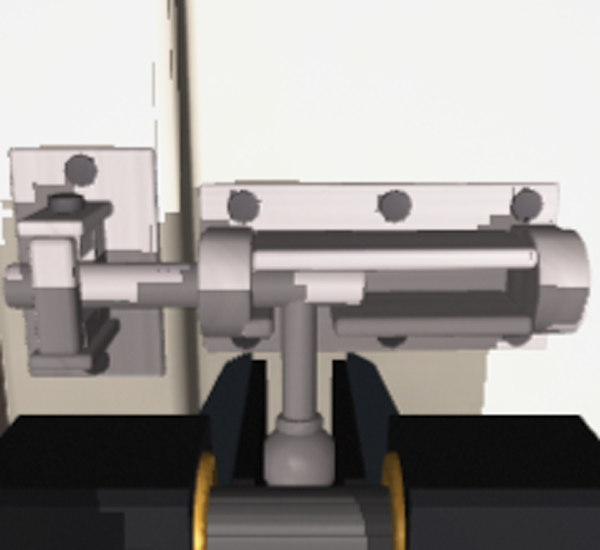

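The handle stem lies in the notch at crop (300,330), and the rod passes through the keeper to (20,285). I'll release, then check flatness by pressing on top of the knob with closed fingers.

```bash
echo '[[[0,0,0,0,0,0],[0,0,0,0,0,0],[0,0,-0.001,0,0,0],[0,0,-0.01,0,0,0],[0,0,-0.04,0,0,0],[0,0,-0.04,0,0,0]]]' | python3 -m handwheel 0.035|sh /tmp/x.sh; echo '[[[0,0,0,0,0,0],[0,0,0,0,0,0],[0,0,0,0,0,0],[0,0,0.01,0,0,0],[0,0,0.014,0,0,0],[0,0,0.016,0,0,0],[0,0,0.016,0,0,0]]]' | python3 -m handwheel 0 |sh /tmp/x.sh
```

```text
clock: 19.15
ee_pos: [0.4764, -0.0304, 0.1358]
ft_force: [0.3, -0.4, -0.5]
clock: 20.02
ee_pos: [0.4757, -0.0303, 0.118]
ft_force: [0.3, 1.1, -0.2]
```

```bash
echo '[[[0,0,0.001,0,0,0],[0,0,0.002,0,0,0],[0,0,0.002,0,0,0]]]' | python3 -m handwheel|sh /tmp/x.sh; echo '[[[0,0,0.001,0,0,0],[0,0,0.002,0,0,0],[0,0,0.002,0,0,0]]]' | python3 -m handwheel |sh /tmp/x.sh
```

```text
clock: 20.4
ee_pos: [0.4761, -0.0304, 0.1166]
ft_force: [-1.5, 0.2, 9.3]
clock: 20.78
ee_pos: [0.4765, -0.0305, 0.1149]
ft_force: [-2.0, -0.3, 14.6]
```

```bash
echo '[[[0,0,-0.01,0,0,0],[0,0,-0.06,0,0,0],[0,0,-0.08,0,0,0],[-0.04,-0.02,-0.09,0,0,0],[-0.05,-0.02,-0.09,0,0,0],[-0.05,-0.02,-0.09,0,0,0],[-0.05,-0.02,-0.09,0,0,0]]]' | python3 -m handwheel|sh /tmp/x.sh; python3 shot.py w7
python3 - <<'E'
from h import *
im=ctrl.get_image("side")[:,:,::-1]
a=cv2.imread("pics/w7.png")[0:270,170:490]; b=im[180:310,230:380]
o=np.zeros((400,800,3),np.uint8);a=cv2.resize(a,(470,397),interpolation=2);o[:397,:470]=a;b=cv2.resize(b,(330,286),interpolation=2);o[:286,470:]=b
cv2.imwrite("pics/c7.png",o)
E
```

```text
clock: 21.65
ee_pos: [0.4571, -0.0802, 0.2039]
ft_force: [0.5, 0.1, -0.6]
21.65 [ 0.4571 -0.0802  0.2039] [-0.3026  0.2812  1.7398  0.0002  1.1211 -0.3279]
```

View pics/c7.png

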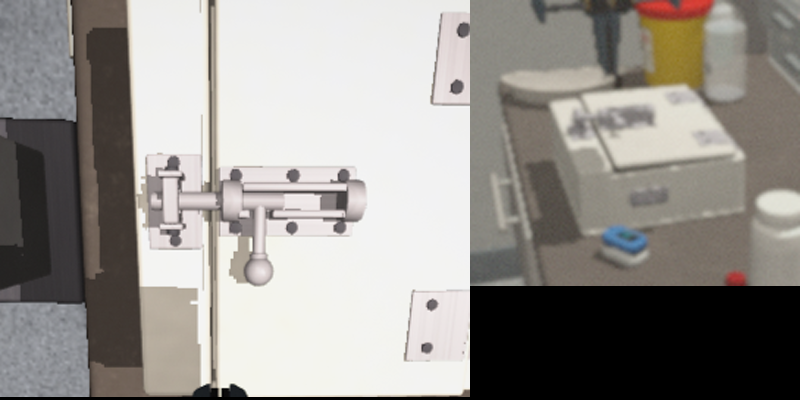

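The lid is shut and the rod runs through the keeper at crop (170,200). The handle lies flat in the notch with its knob at (258,270), and the oximeter has not moved.

```bash
python3 -c "
from workcell import ctrl
print(ctrl.hand_in())"
```

```text
the job is handed in; nothing more can be done
None
```

The job is handed in: the lid is down and bolted, the bolt was felt into the keeper at about 9 N and slid home, the handle is flat in its notch, and the arm is clear at about 22 s of the 67 s; I touched none of the other things on the counter.

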